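# Seat a bearing block over its spring key and close the clamp

### The arm

A 6-joint arm with a two-finger parallel gripper is mounted at the origin on the work surface. World frame = base frame: x ahead of the robot, y to its left, z up, the work surface at z = 0. Lengths are in m, angles in degrees, forces in N, time in s.
With the tool pointing down it reaches from about 0.4 to 0.825 m from the base axis. Payload 7 kg.
Tool frame: the origin (TCP) lies at the very end of the fingers, on their centre line; the grasp point (between the pads) lies 19 mm behind it; z points along the fingers, y is the line along which they close (so a half turn about z gives the same grasp; the last joint's range is limited). The gripper opens to 88 mm and grips with 3 to 60 N. Pads are 19 mm wide; open, the fingers measure 130 mm over their backs; the gripper's body (78 mm by 193 mm) begins 47 mm behind the grasp point.
Start: joints at [-56.144, 20.546, 0.682, 0, -70.136, -16.507], TCP at [0.201, -0.644, 0.227] pointing down, gripper open.
Joint ranges: [-176.03, 176.03], [-82.01, 121.73], [-58.28, 71.71], [-173.87, 95.51], [-174.79, -0.11], [-173.66, 173.66]. Speed limits (degrees/s): [136.94, 136.94, 172.46, 180, 180, 180].

### API

Orientations are given as [roll, pitch, yaw] about the fixed x, y, z axes, in that order (R = Rz(yaw) Ry(pitch) Rx(roll)).
In Python, from plant import ctrl gives the robot as it stands.
- The arm moves only by the tool carry_out, never from a script. Its argument "deltas" is a list that holds one entry, the list of rows, each a list of 5 numbers: the shift along the tool's x, y, z scaled (see below), then the turn about the tool's z scaled (see below), then the opening, from -1 (shut) to 1 (fully open). A call has 1 to 5 rows; each row is the pose to reach, as a shift and turn from the pose commanded when the call began, along the tool's axes at that moment, turning the shorter way round; what a row does not reach only later rows make up. The controller multiplies each number of a shift by 20 cm and each number of a turn by 2 pi rad. A row lasts 1/10 s, in which the tool goes at most 50 mm and 8.59 degrees, less where a joint would pass 70% of its speed; a pose out of reach is approached as far as the arm can. A call with a number of a shift or a turn outside -1 to 1 is refused whole. A call with a gripper value outside its range is refused whole. The fingers move at their own pace and stop on an object; the grip force is fixed at half the most. Time passes only in rows, so rows that repeat a pose let the fingers close. It gives the time, the measured TCP pose, the force, the opening and the grip force at its end, in the units of the state.
- ctrl.get_obs(): the state, without advancing time (a new reading comes with each control period).
- ctrl.snapshot(name): name is "scene" or "top"; returns a dict with "color" (480x640x3 uint8, red, green, blue), "camera_matrix" (3x3 intrinsics, pixels), "k1" (the pictures are not rectified: a ray, as slopes to the right and down, at radius r is drawn at 1 + k1 r^2 times it, then the intrinsics apply), "R" (3x3) and "t" (3): a world point X has camera coordinates R X + t. Camera axes: x right, y down, z forward; pixel columns grow to the right and rows downward; lengths in m; the calibration is good to about 2 mm. A picture is of the moment at which its call begins. There is no depth.
- ctrl.close_job(): hands the job in; it is judged then, once.
Trained networks look in a picture, given as the dict that the camera call returned (one of the last four; its "shot" number tells which), for a name from the list of things; names that differ only in an ending like _2 or _b are one class to them, and where a whole thing is asked for, a point or a joint stands for the part that bears it (a point fixed in the world has none). Each returns a list of dicts, best first, with "p" (0 to 1); they miss things now and then, are a little off and sometimes report something else, mostly with a low value. They report only what shows in the picture. A call takes as long as a camera call. They do not tell look-alikes from the thing itself.
- ctrl.search_frame(picture, name): "centre" ([column, row] in pixels, amid what is visible of it).
- ctrl.silhouettes(picture, name): "mask" (480x640 bool, what is visible of it) and "centre" ([column, row] in pixels, amid what is visible of it).
- ctrl.spot_point(picture, name): "centre" ([column, row] in pixels: a listed point, or the origin of a listed thing).
The state is a dict: "clock": time; "joint_pos": joint angles; "qvel": joint speeds; "tau": joint torques, N m; "tool_pos": TCP position; "orientation": TCP orientation; "force": force on the tool from outside, world axes, zero at the start; "moment": the same for the moment, N m; "opening": finger opening in m; "gripper_force": force on a finger pad.
Only numpy, scipy, OpenCV 4.12 (cv2) and the standard library are available. Lean on these libraries where they do the work, as an engineer would, in place of code of your own. Each camera call takes 0.05 s, during which the arm holds its last target. There are 200 camera calls.

### The job

Load the aluminium bearing block into the assembly fixture: set it lengthwise between the two rails and slide it gently along them, by feel, until its underside slot snaps over the spring key in the nest floor, which is out of sight beneath it. Let go and make sure that it stays fully down on the nest floor, then swing the red clamp bar down until its pad rests on the block. Do not force the block or the clamp, never press the clamp on a block that is standing proud, and leave the other things on the bench where they are.

Things in the scene. Friction and masses are not known exactly. Their poses are not given: they have to be found in the camera images.
- fixture: Assembly fixture fixed to the bench: dark steel base plate, 130 mm along y, from x = -60 to x = +130, 20 mm thick. Origin on the bench surface below the middle of the nest; x points from the nest to the clamp's hinge, y along the two aluminium rails. Blue hinge cheeks stand at x = 81 to 103, up to 86 mm above the bench.
- rails (a point): Point midway between the tops of the two rails, 13 mm above the nest floor. Rails 110 mm long (y = -55 to +55 in the fixture's frame), 43 mm apart inside at the floor, flaring outward towards the top; the channel is open at both ends.
- nest (a point): Point on the nest floor (20 mm above the bench) midway between the rails and midway along them; axes as the fixture's, z up. The underside of a seated block is level with it; the block's centre may end up to 14 mm either way along y, wherever the key is.
- key_zone (a point): Middle of the zone in which the brass spring key lies, 6 mm above the nest. Key 18 mm along x, 10 mm along y, on the centre line, at y = -12 to +12: differs each time, not measured. It stands 6 mm out of the floor; pushes down flush (4 N at first, 8 N flush), springs back, does not give sideways. It lifts a block not slotted over it, which then stands 3 to 6 mm proud or tilted.
- block: Loose bearing block, bare aluminium, 0.1 to 0.16 kg. Origin at the centre of its underside, z up. Foot flange 40 mm along x, 64 along y, 14 high; on its middle a tower 24 mm along x, 30 along y, up to 48 mm above the underside. A slot 13 mm wide (along y), 14 mm deep, runs across the middle of the underside along x and fits over the key. Same when turned half round. Starts upright on the bench.
- block_center (a point): Centre of the bearing block, half-way up (24 mm above its underside); axes as the block's.
- clamp (a joint): Angle of the red clamp bar about its hinge, rad: 0 = level, its rubber pad just touching the top of a fully seated block; grows as it opens upward and back; about 1.57 = upright; at most 1.85. The pad is sprung (2.5 N per mm); a stop ends the bar's travel at -0.03. A stiff hinge (0.2 N m): it stays where it is left.
- clamp_hinge (a point): Hinge axis of the clamp, at x = +90, y = 0, 78 mm above the bench in the fixture's frame; the axis runs along the fixture's y. The bar is 18 mm wide, 10 mm thick and reaches 137 mm from the axis; its pad is 90 mm from the axis.
- clamp_knob (a point): Centre of the outer face of the black knob on the clamp bar (24 mm diameter, 13 mm thick, on a thin stem), 122 mm along the bar from the hinge axis and 25 mm off the bar's middle line, on the side away from the pad: on top when closed (103 mm above the bench), facing away from the nest (fixture +x) when the bar is upright.
- weight: Bystander: steel counterweight, 48 mm diameter, 42 mm high; origin at its underside.
- cover: Bystander: black plastic bearing cover, 50 x 50 x 12 mm with a round boss, 28 mm high in all; origin at its underside.
- driver: Bystander: screwdriver lying left of the fixture; origin at its underside.
- pliers: Bystander: small pliers with a red and a blue handle, 130 mm long, lying left of the fixture; origin at the underside, near the joint.
- cleaner: Bystander: black soldering tip cleaner, 76 mm diameter, 28 mm high; origin at its underside.
- jar: Bystander: clear jar, 52 mm diameter, 70 mm high; origin at its underside.
Not all that is in view belongs to the job. What is shaped like the block but green is not meant.

How it is judged:
By the outcome, as a careful person would: the job done as asked, in the order asked, and still so for the second after the job is handed in, with the robot touching nothing.
It also fails if it takes over 67 s, if anything falls off the work surface, if the arm or the gripper's body presses on something with over 40 N, if the wrist force passes 120 N, or if a joint passes its speed limit or range.

## Working session

There is one attempt and no reset: what is moved stays moved. The work goes in short steps, Python scripts to look and compute and a tool call to move; the robot and the scene stay as the last step left them, time stands still between calls to the robot, and variables do not carry over. Pictures are saved under pics/ and viewed, at most 10 in all, crops included, and the job is handed in when it is done.

Besides the shell and the picture viewer there is one more tool, called after "Request:" as a command line: name --argument value ..., lists and objects as JSON in quotes. carry_out: Moves the arm, as the interface text tells. Its arguments: {"type":"object","properties":{"deltas":{"type":"array"}},"required":["deltas"]}

```bash
mkdir -p pics
cat > h.py <<'E'
import numpy as np, cv2
from plant import ctrl
def ray(s,px):
    K=np.array(s["camera_matrix"],float);R=np.array(s["R"]);t=np.array(s["t"])
    d=np.array([(px[0]-K[0,2])/K[0,0],(px[1]-K[1,2])/K[1,1]]);u=d.copy()
    for _ in range(20): u=d/(1+s["k1"]*(u@u))
    return -R.T@t, R.T@np.r_[u,1]
def atz(s,px,z):
    o,v=ray(s,px); return o+v*(z-o[2])/v[2]
def proj(s,X):
    K=np.array(s["camera_matrix"],float);c=np.array(s["R"])@np.array(X)+np.array(s["t"])
    u=c[:2]/c[2];u=u*(1+s["k1"]*(u@u));return K[:2,:2]@u+K[:2,2]
def tri(a,pa,b,pb):
    o1,v1=ray(a,pa);o2,v2=ray(b,pb)
    k=np.linalg.lstsq(np.c_[v1,-v2],o2-o1,rcond=None)[0]
    p,q=o1+v1*k[0],o2+v2*k[1];return (p+q)/2,np.linalg.norm(p-q)
def save(im,n): cv2.imwrite("pics/"+n,cv2.cvtColor(im,cv2.COLOR_RGB2BGR))
E
python3 - <<'E'
from h import *
np.set_printoptions(precision=4,suppress=True)
a=ctrl.snapshot("scene");b=ctrl.snapshot("top")
save(a["color"],"s1.png");save(b["color"],"t1.png")
for n in ["fixture","rails","nest","block","block_center","clamp_hinge","clamp_knob","weight","cover","driver","pliers","cleaner","jar"]:
    for s,l in((a,"scene"),(b,"top")):
        print(n,l,[(np.round(r["centre"],1).tolist(),round(r["p"],2)) for r in ctrl.spot_point(s,n)[:3]])
print(ctrl.get_obs())
for s in(a,b): print(-np.array(s["R"]).T@s["t"])
E
```

```text
fixture scene [([362.3, 276.3], 0.73)]
fixture top [([283.4, 269.8], 0.68)]
rails scene [([359.6, 269.1], 0.55), ([362.8, 277.8], 0.17)]
rails top [([285.9, 267.4], 0.72)]
nest scene [([361.8, 265.8], 0.65)]
nest top [([279.8, 273.7], 0.76)]
block scene [([317.2, 224.9], 0.86), ([301.6, 196.2], 0.74), ([286.7, 249.6], 0.68)]
block top [([372.7, 306.2], 0.96), ([423.0, 280.9], 0.88), ([384.1, 251.7], 0.88)]
block_center scene [([285.9, 243.8], 0.91), ([317.0, 222.4], 0.7), ([280.5, 212.6], 0.67)]
block_center top [([420.8, 285.8], 0.96), ([428.9, 337.9], 0.83), ([491.1, 320.9], 0.74)]
clamp_hinge scene [([341.6, 280.9], 0.97)]
clamp_hinge top [([278.9, 228.5], 0.83)]
clamp_knob scene [([339.4, 250.1], 0.68), ([241.1, 203.8], 0.67), ([180.1, 251.1], 0.3)]
clamp_knob top [([271.0, 213.5], 0.55)]
weight scene [([244.8, 252.2], 0.76)]
weight top [([419.4, 213.7], 0.71)]
cover scene [([241.7, 204.6], 0.68)]
cover top [([488.6, 270.5], 0.74)]
driver scene [([463.8, 322.6], 0.63)]
driver top [([155.3, 291.2], 0.59)]
pliers scene [([439.9, 361.6], 0.61)]
pliers top [([146.7, 227.2], 0.72)]
cleaner scene [([385.8, 387.3], 0.7)]
cleaner top [([181.5, 172.9], 0.61), ([282.5, 271.5], 0.49)]
jar scene [([182.2, 253.9], 0.76)]
jar top [([486.4, 166.4], 0.98)]
{'clock': 1.4, 'joint_pos': array([-56.1443,  20.5475,   0.6816,   0.0005, -70.1374, -16.5072]), 'qvel': array([ 0.0332, -0.0188,  0.0944, -0.1298, -0.018 , -0.029 ]), 'tau': array([ -0.0006, -58.2377,  29.3292,   7.002 ,   0.0126,  -0.    ]), 'tool_pos': array([ 0.2012, -0.6443,  0.2265]), 'orientation': array([ 179.997 ,   -0.0014, -162.6513]), 'force': array([0.4462, 0.1094, 0.9661]), 'moment': array([ 0.015 , -0.0128, -0.0092]), 'gripper_force': 0.0, 'opening': 0.08761535344454648}
[1.1995 0.5356 1.0838]
[ 0.4714 -0.0099  0.9667]
```

View pics/s1.png

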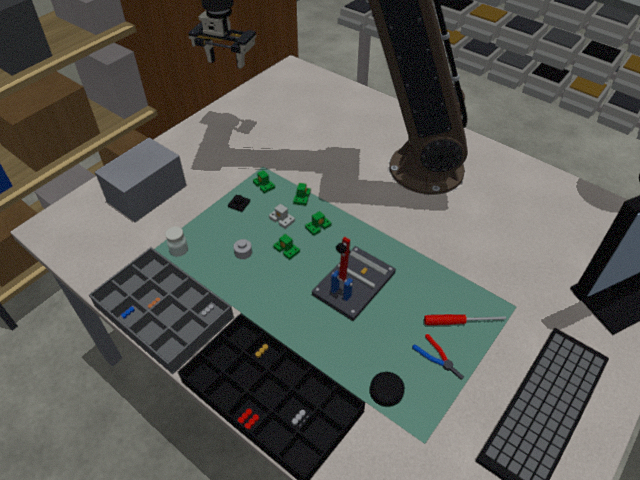

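View pics/t1.png

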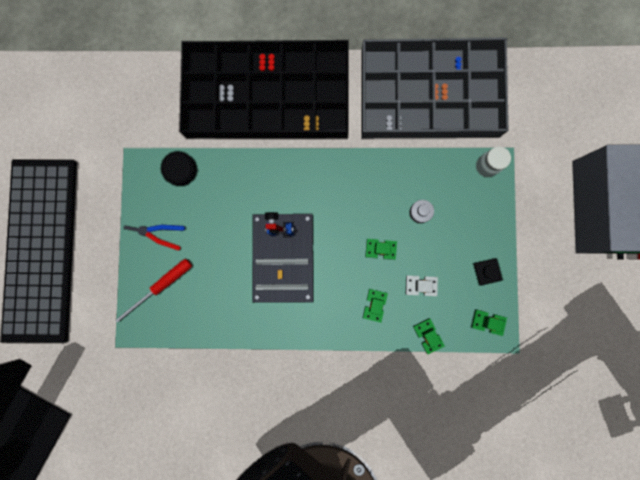

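Scene: the fixture is at about (355,283) in the scene view and (283,258) in the top view, with the brass key at (280,274) top. The clamp stands upright, with the knob at about (271,215) top. Block candidates in the top view are green ones at (381,249), (375,305), (428,336) and (489,322), and bare aluminium at (422,286), which is (282,215) in the scene view. Only the aluminium one fits, so I'll confirm it in a crop.

Run:
```python
from h import *
np.set_printoptions(precision=4,suppress=True)
im=cv2.imread("pics/t1.png")
c1=cv2.resize(im[205:310,245:320],None,fx=5.3,fy=5.3,interpolation=cv2.INTER_CUBIC)
c2=cv2.resize(im[255:315,385:460],None,fx=5.3,fy=5.3,interpolation=cv2.INTER_CUBIC)
H=max(c1.shape[0],c2.shape[0]);o=np.zeros((H,800,3),np.uint8)
o[:c1.shape[0],:c1.shape[1]]=c1;o[:c2.shape[0],400:400+c2.shape[1]]=c2
cv2.imwrite("pics/crop1.png",o)
a=ctrl.snapshot("scene");b=ctrl.snapshot("top")
for n in["block_center","clamp_knob"]:
  print(n,ctrl.spot_point(b,n)[0]["centre"])
for s,g,n in((b,(422,286),"top"),(a,(282,215),"scene")):
  for r in ctrl.silhouettes(s,"block"):
    if np.hypot(*(np.array(r["centre"])-g))<15:
      p=cv2.findNonZero(r["mask"].astype(np.uint8)); print(n,r["centre"],r["p"],cv2.minAreaRect(p),cv2.boundingRect(p)); 
for r in ctrl.silhouettes(b,"fixture")[:1]:
      p=cv2.findNonZero(r["mask"].astype(np.uint8)); q=cv2.minAreaRect(p);print(q); 
      for c in cv2.boxPoints(q): print(c,atz(b,c,.02))
print("key",atz(b,(280,274),.026),"rails",atz(b,(283.4,258),.02))
```

```text
block_center [491.1, 325.9]
clamp_knob [272.0, 215.2]
top [425.8, 282.6] 0.62 ((420.90191650390625, 285.86322021484375), (31.325063705444336, 19.289091110229492), 3.012787342071533) (405, 276, 33, 20)
scene [277.4, 217.3] 0.58 ((282.0, 217.0), (24.041629791259766, 19.798988342285156), 45.0) (269, 204, 27, 25)
((282.5, 257.0), (90.0, 61.0), 90.0)
[252. 212.] [0.6033 0.1544 0.02  ]
[313. 212.] [0.6038 0.0231 0.02  ]
[313. 302.] [0.4125 0.0215 0.02  ]
[252. 302.] [0.4113 0.1507 0.02  ]
key [0.4708 0.0915 0.026 ] rails [0.5049 0.0853 0.02  ]
```

View pics/crop1.png

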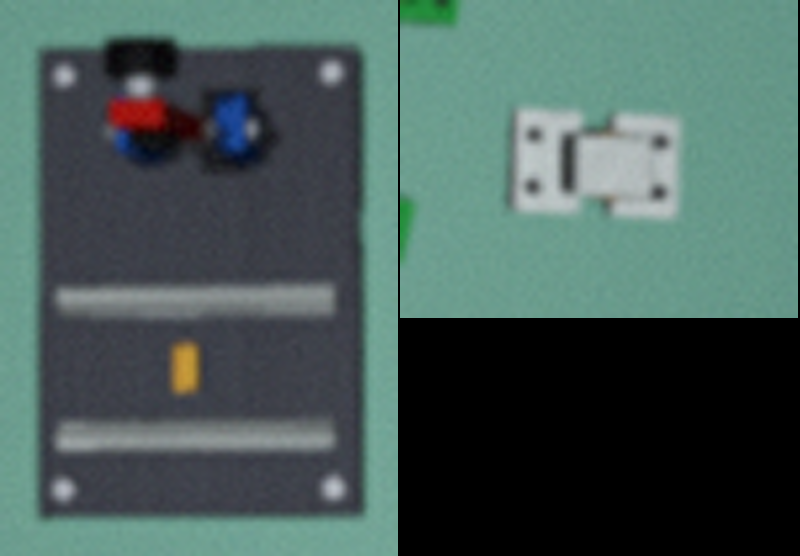

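The crop confirms it: the block is bare aluminium with its tower in the middle and lies turned about 3°. The key shows at crop (186,368), the rails at crop rows 300 and 436.

Run:
```python
from h import *
np.set_printoptions(precision=4,suppress=True)
b=ctrl.snapshot("top")
f=lambda x,y,z:atz(b,((x+.5)/5.3-.5+245,(y+.5)/5.3-.5+205),z)
g=lambda x,y,z:atz(b,((x-400+.5)/5.3-.5+385,(y+.5)/5.3-.5+255),z)
print("holes");[print(f(x,y,.02)) for x,y in((64,76),(331,73),(333,489),(64,489))]
print("plate");[print(f(x,y,.02)) for x,y in((40,47),(361,47),(361,516),(40,516))]
print("railsTop",f(56,300,.033),f(335,300,.033),f(56,436,.033),f(335,436,.033)); print("key",f(186,368,.026))
print("blk foot",[g(x,y,.014) for x,y in((515,108),(680,114),(678,218),(513,212))])
print("tower",g(613,165,.048)); 
k=f(0,0,0)
for z in(.14,.15,.17,.2): print("knob",atz(b,ctrl.spot_point(b,"clamp_knob")[0]["centre"],z))
a=ctrl.snapshot("scene")
p=[r for r in ctrl.spot_point(a,"clamp_knob")][0]["centre"];q=ctrl.spot_point(b,"clamp_knob")[0]["centre"];print(p,q,tri(a,p,b,q))
p=ctrl.spot_point(a,"clamp_hinge")[0]["centre"];q=ctrl.spot_point(b,"clamp_hinge")[0]["centre"];print(tri(a,p,b,q))
```

```text
holes
[0.5884 0.144  0.02  ]
[0.59   0.0357 0.02  ]
[0.4232 0.0334 0.02  ]
[0.4222 0.141  0.02  ]
plate
[0.6002 0.154  0.02  ]
[0.6007 0.0237 0.02  ]
[0.4126 0.0221 0.02  ]
[0.4114 0.1504 0.02  ]
railsTop [0.4973 0.1435 0.033 ] [0.498  0.0327 0.033 ] [0.4436 0.1425 0.033 ] [0.4446 0.0322 0.033 ]
key [0.4708 0.0921 0.026 ]
blk foot [array([ 0.471 , -0.1753,  0.014 ]), array([ 0.4692, -0.2404,  0.014 ]), array([ 0.4281, -0.2391,  0.014 ]), array([ 0.4297, -0.1742,  0.014 ])]
tower [ 0.4495 -0.2065  0.048 ]
knob [0.5855 0.093  0.14  ]
knob [0.5841 0.0918 0.15  ]
knob [0.5813 0.0893 0.17  ]
knob [0.5772 0.0855 0.2   ]
[338.2, 249.8] [273.5, 212.7] (array([0.577 , 0.0869, 0.1965]), np.float64(0.0022655091249537476))Traceback (most recent call last):
  File "<stdin>", line 15, in <module>
IndexError: list index out of range
```

Request:
carry_out --deltas '[[[-0.92,0.86,0,0.0524,1],[-0.92,0.86,0,0.0524,1],[-0.92,0.86,0,0.0524,1],[-0.92,0.86,0,0.0524,1],[-0.92,0.86,0,0.0524,1]]]'

```text
clock: 2.7
tool_pos: [0.3241, -0.4273, 0.2268]
orientation: [-180.0, 0.0, 178.5]
force: [1.3, 0.0, 0.6]
opening: 0.0881
gripper_force: 0.0
```

Request:
carry_out --deltas '[[[-0.59,0.99,0,0,1],[-0.59,0.99,0,0,1],[-0.59,0.99,0,0,1],[-0.59,0.99,0,0,1],[-0.59,0.99,0,0,1]]]'

```text
clock: 3.2
tool_pos: [0.4481, -0.2315, 0.227]
orientation: [180.0, 0.1, 178.6]
force: [-0.1, -0.1, -0.0]
opening: 0.0877
gripper_force: 0.0
```

Request:
carry_out --deltas '[[[0,0.12,0.25,0,1],[0,0.12,0.5,0,1],[0,0.12,0.5,0,1],[0,0.12,0.5,0,1]]]'

```text
clock: 3.6
tool_pos: [0.447, -0.2104, 0.1266]
orientation: [-180.0, -0.1, 178.5]
force: [1.6, -0.1, 1.2]
opening: 0.0872
gripper_force: 0.0
```

Run:
```python
from h import *
np.set_printoptions(precision=4,suppress=True)
o=ctrl.get_obs();print(o["tool_pos"],o["orientation"])
a=ctrl.snapshot("scene");b=ctrl.snapshot("top")
g=cv2.resize(a["color"][170:260,230:340],None,fx=6,fy=6,interpolation=cv2.INTER_CUBIC)
h=cv2.resize(b["color"][240:330,385:465],(533,600),interpolation=cv2.INTER_CUBIC)
save(g,"s2.png")
X=[ .4495,-.2065,.048]
print(proj(a,X),proj(b,X))
```

```text
[ 0.447  -0.2104  0.1266] [-179.9668   -0.1462  178.5217]
[280.1968 207.8199] [424.7672 285.7494]
```

View pics/s2.png

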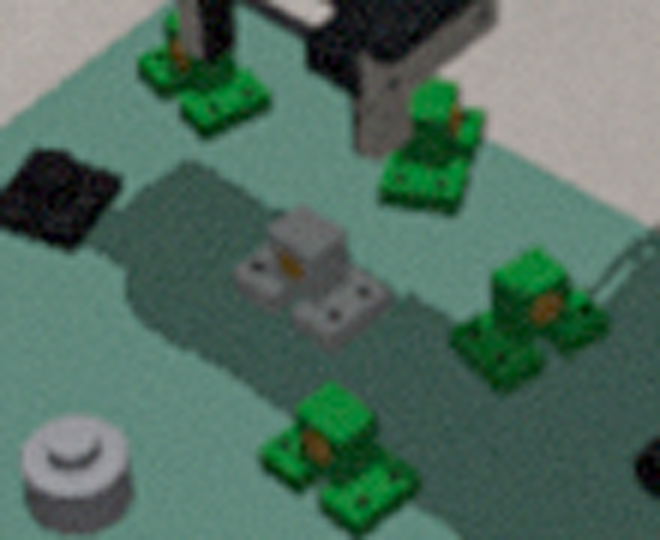

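The crop shows the bare aluminium block, tower top at about (281,209), where I had predicted (280,208). It is between the two open fingers and clear of the green ones, so I'm descending.

Request:
carry_out --deltas '[[[0,0,0.2,0,1],[0,0,0.35,0,1],[0,0,0.45,0,1],[0,0,0.45,0,1]]]'

```text
clock: 4.1
tool_pos: [0.4472, -0.2107, 0.0363]
orientation: [-180.0, -0.1, 178.4]
force: [0.3, 0.4, 0.7]
opening: 0.0878
gripper_force: 0.0
```

Request:
carry_out --deltas '[[[-0.011,0.019,0.04,0,1],[-0.011,0.019,0.085,0,1],[-0.011,0.019,0.085,0,1]]]'

```text
clock: 4.4
tool_pos: [0.4499, -0.2064, 0.0196]
orientation: [180.0, 0.0, 178.5]
force: [0.2, -0.3, -0.1]
opening: 0.0879
gripper_force: 0.0
```

Request:
carry_out --deltas '[[[0,0,0,0,-1],[0,0,0,0,-1],[0,0,0,0,-1],[0,0,0,0,-1],[0,0,0,0,-1]]]'

```text
clock: 4.9
tool_pos: [0.4497, -0.2064, 0.0197]
orientation: [-180.0, 0.0, 178.5]
force: [0.2, -0.3, -0.1]
opening: 0.053
gripper_force: 0.0
```

Request:
carry_out --deltas '[[[0,0,0,0,-1],[0,0,0,0,-1],[0,0,0,0,-1],[0,0,0,0,-1],[0,0,0,0,-1]]]'

```text
clock: 5.4
tool_pos: [0.4496, -0.2064, 0.0195]
orientation: [180.0, -0.0, 178.5]
force: [0.2, -0.3, 0.4]
opening: 0.0299
gripper_force: 30.0
```

Request:
carry_out --deltas '[[[0,0,-0.1,0,-1],[0,0,-0.3,0,-1],[0,0,-0.5,0,-1],[0,0,-0.5,0,-1]]]'

```text
clock: 5.8
tool_pos: [0.4529, -0.207, 0.1246]
orientation: [-179.9, 0.5, 178.5]
force: [1.1, -0.4, -0.9]
opening: 0.0298
gripper_force: 30.0
```

Request:
carry_out --deltas '[[[-0.015,0.2,0,0,-1],[-0.03,0.4,0,0,-1],[-0.05,0.6,0,-0.0056,-1],[-0.07,0.8,0,-0.0056,-1],[-0.07,0.95,0,-0.0056,-1]]]'

```text
clock: 6.3
tool_pos: [0.4686, -0.0148, 0.1191]
orientation: [180.0, -0.0, -179.5]
force: [0.8, -0.5, -1.5]
opening: 0.0295
gripper_force: 30.0
```

Request:
carry_out --deltas '[[[0,0.2,0,0,-1],[0,0.4,0,0,-1],[0,0.48,0,0,-1],[0,0.48,0,0,-1],[0,0.48,0,0,-1]]]'

```text
clock: 6.8
tool_pos: [0.4672, 0.0791, 0.1189]
orientation: [-180.0, -0.1, -179.4]
force: [0.1, -0.5, -0.4]
opening: 0.0295
gripper_force: 30.0
```

Run:
```python
from h import *
np.set_printoptions(precision=4,suppress=True)
o=ctrl.get_obs();print(o["tool_pos"],o["orientation"],o["force"],o["moment"],o["opening"])
a=ctrl.snapshot("scene");b=ctrl.snapshot("top")
g=cv2.resize(a["color"][200:330,300:410],None,fx=4.6,fy=4.6,interpolation=cv2.INTER_CUBIC)
save(g,"s3.png")
```

```text
[0.4672 0.0791 0.1189] [-179.9715   -0.0655 -179.4455] [ 0.1029 -0.5174 -0.4437] [-0.0962  0.0643 -0.0059] 0.02950089859416243
```

View pics/s3.png

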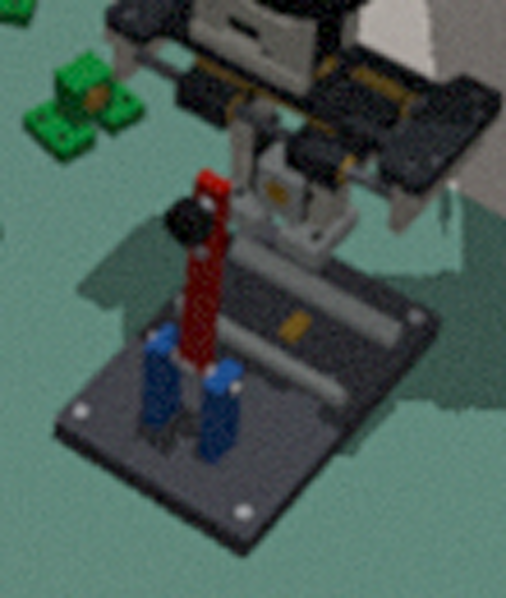

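Run:
```python
from h import *
np.set_printoptions(precision=4,suppress=True)
a=ctrl.snapshot("scene")
f=lambda x,y,z:atz(a,((x+.5)/4.6-.5+300,(y+.5)/4.6-.5+200),z)
print("key",f(296,326,.026)); 
print("plate",f(243,552,.02),f(56,428,.02),f(438,316,.02))
print("rail ends",f(335,400,.033),f(392,340,.033))
# block in hand: compare the green-free foot corner / tower prediction
b=ctrl.snapshot("top"); save(cv2.resize(b["color"][205:320,235:330],None,fx=5,fy=5,interpolation=cv2.INTER_CUBIC),"t3.png")
```

```text
key [0.4711 0.0954 0.026 ]
plate [0.6061 0.1584 0.02  ] [0.6047 0.0325 0.02  ] [0.4117 0.1511 0.02  ]
rail ends [0.5044 0.1443 0.033 ] [0.4512 0.1453 0.033 ]
```

View pics/t3.png

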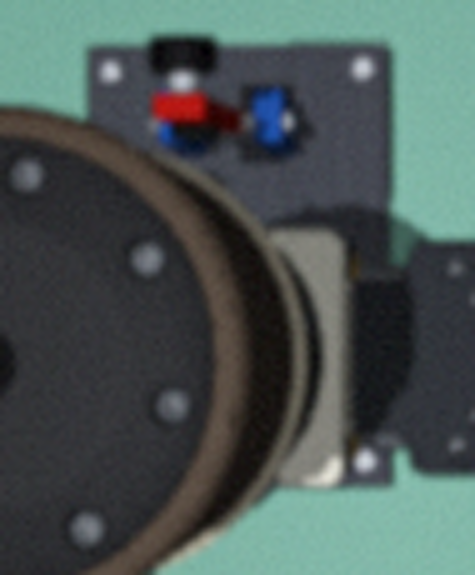

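Request:
carry_out --deltas '[[[-0.024,0.02,0,0,-1],[-0.024,0.02,0.12,0,-1],[-0.024,0.02,0.24,0,-1],[-0.024,0.02,0.315,0,-1],[-0.024,0.02,0.315,0,-1]]]'

```text
clock: 7.5
tool_pos: [0.4716, 0.0822, 0.0547]
orientation: [-179.9, -0.2, -179.6]
force: [-0.0, 0.1, -1.3]
opening: 0.0297
gripper_force: 30.0
```

Run:
```python
from h import *
a=ctrl.snapshot("scene")
o=ctrl.get_obs();print(o["tool_pos"],o["force"],o["moment"])
save(cv2.resize(a["color"][225:310,320:400],None,fx=7,fy=7,interpolation=cv2.INTER_CUBIC),"s4.png")
```

```text
[0.47238983 0.08266892 0.05596735] [ 0.70543531 -0.02042642 -0.82302938] [ 0.00493359 -0.0301919   0.0304098 ]
```

View pics/s4.png

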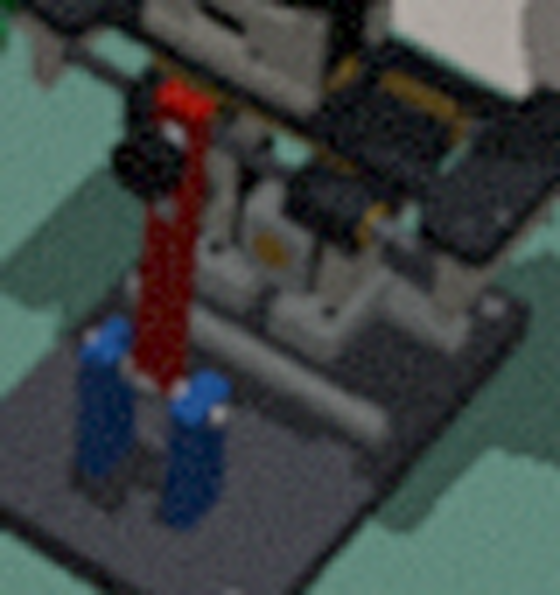

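The block hangs just above the rails and between them, its foot behind the near rail and clear of the clamp bar. I'm lowering it by feel.

Request:
carry_out --deltas '[[[0,0,0.015,0,-1],[0,0,0.03,0,-1],[0,0,0.045,0,-1],[0,0,0.045,0,-1]]]'

```text
clock: 7.95
tool_pos: [0.4725, 0.0832, 0.0476]
orientation: [180.0, 0.0, -179.5]
force: [0.1, -0.6, -0.9]
opening: 0.0298
gripper_force: 30.0
```

Request:
carry_out --deltas '[[[0,0,0.005,0,-1],[0,0,0.01,0,-1],[0,0,0.01,0,-1]]]'

```text
clock: 8.25
tool_pos: [0.4726, 0.0833, 0.0456]
orientation: [180.0, 0.0, -179.5]
force: [0.1, 0.0, -1.3]
opening: 0.0301
gripper_force: 30.0
```

Request:
carry_out --deltas '[[[0,0,0.005,0,-1],[0,0,0.008,0,-1],[0,0,0.008,0,-1]]]'

```text
clock: 8.55
tool_pos: [0.4727, 0.0832, 0.0441]
orientation: [180.0, 0.0, -179.5]
force: [-1.1, 0.4, 3.3]
opening: 0.0296
gripper_force: 30.0
```

Key contact felt, about +4.5 N. Now sliding in +y.

Request:
carry_out --deltas '[[[0,0.005,0,0,-1],[0,0.01,0,0,-1],[0,0.015,0,0,-1],[0,0.02,0,0,-1],[0,0.02,0,0,-1]]]'

```text
clock: 9.05
tool_pos: [0.4725, 0.0873, 0.044]
orientation: [180.0, 0.0, -179.5]
force: [-0.2, -2.4, 3.7]
opening: 0.0301
gripper_force: 30.0
```

Request:
carry_out --deltas '[[[0,0.003,0,0,-1],[0,0.006,0,0,-1],[0,0.01,0,0,-1],[0,0.01,0,0,-1]]]'

```text
clock: 9.45
tool_pos: [0.4725, 0.0893, 0.044]
orientation: [180.0, 0.0, -179.5]
force: [0.1, -3.2, 3.9]
opening: 0.0298
gripper_force: 30.0
```

Request:
carry_out --deltas '[[[0,0.003,0,0,-1],[0,0.005,0,0,-1],[0,0.005,0,0,-1]]]'

```text
clock: 9.75
tool_pos: [0.4725, 0.0903, 0.0439]
orientation: [-180.0, -0.0, -179.5]
force: [-0.8, -2.6, 4.4]
opening: 0.0298
gripper_force: 30.0
```

Request:
carry_out --deltas '[[[0,0.003,0,0,-1],[0,0.005,0,0,-1],[0,0.005,0,0,-1]]]'

```text
clock: 10.05
tool_pos: [0.4725, 0.0915, 0.0438]
orientation: [180.0, 0.0, -179.5]
force: [0.0, 1.0, -1.0]
opening: 0.03
gripper_force: 30.0
```

Request:
carry_out --deltas '[[[0,0.003,0,0,-1],[0,0.005,0,0,-1],[0,0.005,0,0,-1]]]'

```text
clock: 10.35
tool_pos: [0.4724, 0.0924, 0.0438]
orientation: [180.0, -0.0, -179.5]
force: [0.7, 0.1, -1.0]
opening: 0.0299
gripper_force: 30.0
```

The key snapped into the slot at y ≈ 0.091: Fz dropped from 4.4 to -1. Lowering to the floor.

Request:
carry_out --deltas '[[[0,0,0.005,0,-1],[0,0,0.01,0,-1],[0,0,0.015,0,-1],[0,0,0.017,0,-1],[0,0,0.017,0,-1]]]'

```text
clock: 10.85
tool_pos: [0.4724, 0.0922, 0.0404]
orientation: [-180.0, -0.0, -179.5]
force: [0.1, -0.8, -2.3]
opening: 0.0294
gripper_force: 30.0
```

Request:
carry_out --deltas '[[[0,0,0.003,0,-1],[0,0,0.005,0,-1],[0,0,0.005,0,-1]]]'

```text
clock: 11.15
tool_pos: [0.4725, 0.0922, 0.0396]
orientation: [180.0, 0.0, -179.5]
force: [-0.8, -0.5, -1.3]
opening: 0.0298
gripper_force: 30.0
```

Request:
carry_out --deltas '[[[0,0,0.002,0,-1],[0,0,0.003,0,-1],[0,0,0.003,0,-1]]]'

```text
clock: 11.45
tool_pos: [0.4725, 0.0922, 0.0395]
orientation: [180.0, 0.0, -179.5]
force: [-3.5, 0.8, 7.7]
opening: 0.0299
gripper_force: 30.0
```

Floor contact at exactly TCP 0.0395. Releasing.

Request:
carry_out --deltas '[[[0,0,0,0,1],[0,0,0,0,1],[0,0,0,0,1],[0,0,0,0,1],[0,0,0,0,1]]]'

```text
clock: 11.95
tool_pos: [0.4725, 0.0922, 0.0389]
orientation: [-180.0, -0.0, -179.5]
force: [-0.1, 0.1, -0.3]
opening: 0.0642
gripper_force: 0.0
```

Request:
carry_out --deltas '[[[0,0,0,0,1],[0,0,-0.1,0,1],[0,0,-0.3,0,1],[0,0,-0.5,0,1],[0,0,-0.7,0,1]]]'

```text
clock: 12.45
tool_pos: [0.4722, 0.092, 0.1805]
orientation: [-180.0, -0.0, -179.5]
force: [0.5, 1.3, -1.3]
opening: 0.0877
gripper_force: 0.0
```

Run:
```python
from h import *
np.set_printoptions(precision=4,suppress=True)
a=ctrl.snapshot("scene")
save(cv2.resize(a["color"][220:320,305:405],None,fx=6,fy=6,interpolation=cv2.INTER_CUBIC),"s5.png")
c=lambda X:((proj(a,X)+.5-np.array([305,220]))*6-.5).round()
Y=.0922;X0=.4725
print("tower top corners seated",[c((X0+i*.012,Y+j*.015,.068)) for i,j in((1,1),(1,-1),(-1,1),(-1,-1))])
print("3mm proud",c((X0+.012,Y+.015,.071)),"foot top corners",c((X0+.02,Y+.032,.034)),c((X0+.02,Y-.032,.034)))
for th in(1.4,1.5,1.57,1.65,1.75):
  s,k=np.sin(th),np.cos(th);print(th,"knob",c((X0+.09-.122*k+.025*s,.0877,.078+.122*s+.025*k)),"tip",c((X0+.09-.137*k,.0877,.078+.137*s)))
print("cheek",c((X0+.09,.0877,.078)))
```

```text
tower top corners seated [array([367., 275.]), array([308., 241.]), array([400., 240.]), array([342., 206.])]
3mm proud [367. 271.] foot top corners [384. 358.] [260. 284.]
1.4 knob [218. 155.] tip [263.  93.]
1.5 knob [198. 176.] tip [241. 111.]
1.57 knob [183. 193.] tip [226. 126.]
1.65 knob [167. 213.] tip [208. 144.]
1.75 knob [147. 239.] tip [185. 169.]
cheek [215. 355.]
```

View pics/s5.png

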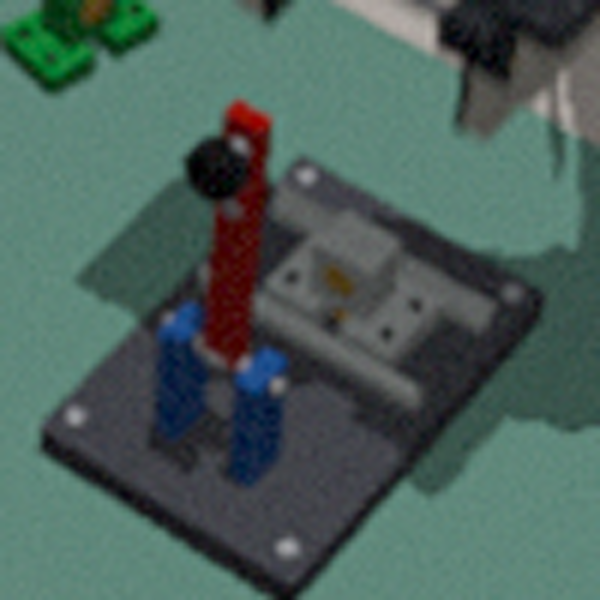

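The block's tower corners at (367,280), (400,243) and (345,207) match the seated prediction to within a few crop pixels, about 1 px in the image. The foot lies level behind the rail, so it is fully down. The bar is upright at θ ≈ 1.48, knob at (215,168). Next I go over the bar and behind the knob with the fingers shut.

Request:
carry_out --deltas '[[[0,0,-0.25,0,-1],[0,0,-0.45,0,-1],[0,0,-0.6,0,-1],[0,0,-0.6,0,-1],[-0.2,-0.01,-0.6,0,-1]]]'

```text
clock: 13.0
tool_pos: [0.5108, 0.0908, 0.3012]
orientation: [179.8, 0.2, -179.4]
force: [0.3, 0.8, 1.8]
opening: 0.0529
gripper_force: 0.0
```

Request:
carry_out --deltas '[[[-0.15,-0.013,0,0,-1],[-0.3,-0.013,0,0,-1],[-0.45,-0.013,0,0,-1],[-0.47,-0.013,0,0,-1],[-0.47,-0.013,0,0,-1]]]'

```text
clock: 13.5
tool_pos: [0.6066, 0.0886, 0.2972]
orientation: [-179.9, -0.1, -179.5]
force: [-0.4, -0.5, 0.2]
opening: 0.0128
gripper_force: 0.0
```

Request:
carry_out --deltas '[[[0,0,0,0,-1],[0,0,0,0,-1],[0,0,0.15,0,-1],[0,0,0.3,0,-1],[0,0,0.3,0,-1]]]'

```text
clock: 14.0
tool_pos: [0.6036, 0.0884, 0.2356]
orientation: [-179.9, -0.3, -179.5]
force: [-0.0, -0.8, 0.1]
opening: 0.0004
gripper_force: 0.0
```

Request:
carry_out --deltas '[[[0,0,0.09,0,-1],[0,0,0.18,0,-1],[0,0,0.18,0,-1]]]'

```text
clock: 14.3
tool_pos: [0.6055, 0.0887, 0.2026]
orientation: [-180.0, -0.1, -179.5]
force: [1.0, -0.5, -0.9]
opening: 0.0006
gripper_force: 0.0
```

Request:
carry_out --deltas '[[[0.02,0,0,0,-1],[0.04,0,0,0,-1],[0.06,0,0,0,-1],[0.08,0,0,0,-1],[0.08,0,0,0,-1]]]'

```text
clock: 14.8
tool_pos: [0.5901, 0.0887, 0.2037]
orientation: [180.0, 0.0, -179.5]
force: [0.5, -0.3, 0.1]
opening: 0.0005
gripper_force: 0.0
```

Request:
carry_out --deltas '[[[0.05,0,0,0,-1],[0.1,0,0,0,-1],[0.15,0,0.005,0,-1],[0.2,0,0.012,0,-1],[0.255,0,0.025,0,-1]]]'

```text
clock: 15.3
tool_pos: [0.5386, 0.0882, 0.198]
orientation: [180.0, 0.0, -179.5]
force: [0.7, -0.7, 2.3]
opening: 0.0006
gripper_force: 0.8
```

Request:
carry_out --deltas '[[[0.057,0,0.02,0,-1],[0.114,0,0.045,0,-1],[0.168,0,0.076,0,-1],[0.219,0,0.112,0,-1],[0.219,0,0.112,0,-1]]]'

```text
clock: 15.8
tool_pos: [0.4933, 0.0874, 0.1743]
orientation: [-180.0, -0.2, -179.5]
force: [0.8, -0.9, -0.4]
opening: 0.0005
gripper_force: 0.0
```

Now I check that the bar really follows.

Run:
```python
from h import *
a=ctrl.snapshot("scene");o=ctrl.get_obs();print(o["tool_pos"],o["force"])
save(cv2.resize(a["color"][220:320,305:405],None,fx=6,fy=6,interpolation=cv2.INTER_CUBIC),"s6.png")
c=lambda X:((proj(a,X)+.5-np.array([305,220]))*6-.5).round()
for th in(1.4,1.1,.9,.7,.6,.5):
  s,k=np.sin(th),np.cos(th);print(th,"tip",c((.5625-.137*k,.0877,.078+.137*s)))
```

```text
[0.49442172 0.08756938 0.1749564 ] [ 0.27438765 -0.21052865 -0.28599634]
1.4 tip [263.  93.]
1.1 tip [323.  57.]
0.9 tip [355.  49.]
0.7 tip [381.  53.]
0.6 tip [392.  60.]
0.5 tip [400.  70.]
```

View pics/s6.png

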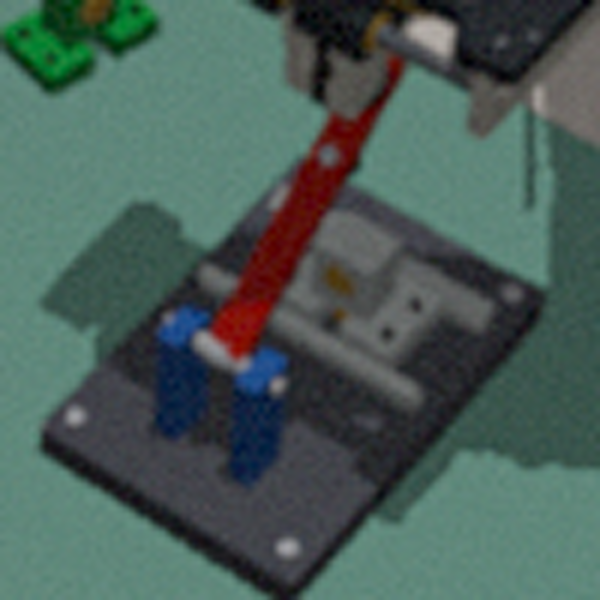

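The bar follows at about θ = 0.7, its tip near crop (390,65) behind the finger, and the block hasn't moved. Continuing down.

Request:
carry_out --deltas '[[[0.046,0,0.04,0,-1],[0.09,0,0.087,0,-1],[0.128,0,0.137,0,-1],[0.16,0,0.188,0,-1],[0.16,0,0.188,0,-1]]]'

```text
clock: 16.35
tool_pos: [0.462, 0.0869, 0.1363]
orientation: [-179.9, -0.2, -179.5]
force: [-0.0, -0.2, 0.4]
opening: 0.0006
gripper_force: 0.0
```

Request:
carry_out --deltas '[[[0.02,0,0.03,0,-1],[0.032,0,0.06,0,-1],[0.04,0,0.085,0,-1],[0.045,0,0.105,0,-1],[0.045,0,0.105,0,-1]]]'

```text
clock: 16.85
tool_pos: [0.4543, 0.0873, 0.1163]
orientation: [-180.0, -0.1, -179.5]
force: [0.1, -0.3, 0.5]
opening: 0.0004
gripper_force: 0.0
```

Request:
carry_out --deltas '[[[0.01,0,0.015,0,-1],[0.02,0,0.03,0,-1],[0.02,0,0.045,0,-1],[0.02,0,0.045,0,-1]]]'

```text
clock: 17.25
tool_pos: [0.4504, 0.0873, 0.1075]
orientation: [-180.0, -0.0, -179.5]
force: [0.5, 0.2, 0.7]
opening: 0.0002
gripper_force: 0.0
```

Request:
carry_out --deltas '[[[0,0,0.007,0,-1],[0,0,0.014,0,-1],[0,0,0.02,0,-1],[0,0,0.02,0,-1]]]'

```text
clock: 17.65
tool_pos: [0.4507, 0.0874, 0.1038]
orientation: [-180.0, -0.0, -179.5]
force: [0.7, 0.8, -0.3]
opening: 0.0006
gripper_force: 0.0
```

Request:
carry_out --deltas '[[[0,0,0.004,0,-1],[0,0,0.006,0,-1],[0,0,0.006,0,-1]]]'

```text
clock: 17.95
tool_pos: [0.4507, 0.0874, 0.1028]
orientation: [180.0, -0.0, -179.5]
force: [-0.5, -0.5, 1.1]
opening: 0.0005
gripper_force: 0.3
```

Request:
carry_out --deltas '[[[0,0,0.002,0,-1],[0,0,0.004,0,-1],[0,0,0.004,0,-1]]]'

```text
clock: 18.25
tool_pos: [0.4506, 0.0874, 0.102]
orientation: [-180.0, -0.0, -179.5]
force: [-3.0, 0.8, 2.8]
opening: 0.0006
gripper_force: 1.5
```

Request:
carry_out --deltas '[[[0,0,0.002,0,-1],[0,0,0.003,0,-1],[0,0,0.003,0,-1]]]'

```text
clock: 18.55
tool_pos: [0.4505, 0.0874, 0.1014]
orientation: [-180.0, -0.0, -179.5]
force: [-4.0, 0.4, 5.3]
opening: 0.0007
gripper_force: 2.5
```

Request:
carry_out --deltas '[[[0,0,-0.05,0,-1],[0,0,-0.15,0,-1],[0,0,-0.35,0,-1],[0,0,-0.55,0,-1],[0,0,-0.75,0,-1]]]'

```text
clock: 19.05
tool_pos: [0.4509, 0.0872, 0.2537]
orientation: [180.0, 0.1, -179.5]
force: [0.5, 0.5, -0.1]
opening: -0.0002
gripper_force: 0.0
```

Run:
```python
from h import *
a=ctrl.snapshot("scene")
save(cv2.resize(a["color"][220:320,305:405],None,fx=6,fy=6,interpolation=cv2.INTER_CUBIC),"s7.png")
c=lambda X:((proj(a,X)+.5-np.array([305,220]))*6-.5).round()
for th in(.1,.05,0,-.03):
  s,k=np.sin(th),np.cos(th);print(th,"tip top",c((.5625-.137*k,.0877,.083+.137*s)),"knob",c((.5625-.122*k+.025*s,.0877,.078+.122*s+.025*k)))
print(c((.4845,.1072,.068)),c((.4925,.1242,.034)))
```

```text
0.1 tip top [414. 124.] knob [393. 119.]
0.05 tip top [413. 135.] knob [394. 127.]
0 tip top [413. 145.] knob [395. 134.]
-0.03 tip top [412. 152.] knob [396. 139.]
[367. 275.] [384. 358.]
```

View pics/s7.png

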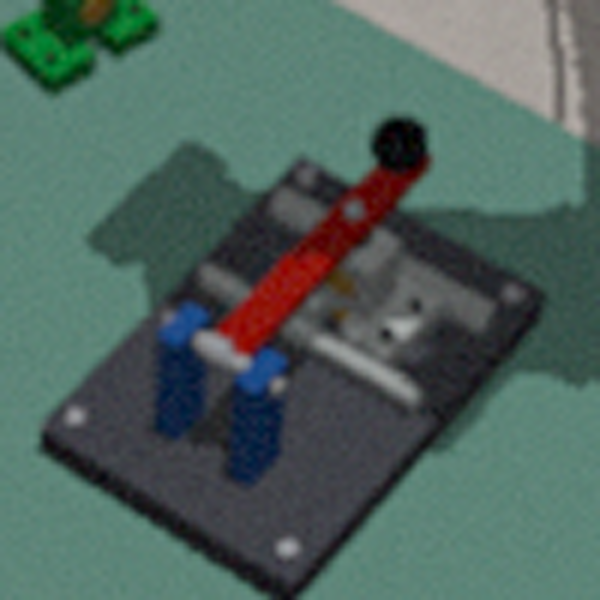

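The bar lies level on the block, knob face at about (400,140) against a predicted (395,134) to (396,139) at θ ≈ 0. The block is unmoved and the gripper is clear, so I'm handing in.

```bash
python3 -c "
from plant import ctrl
print(ctrl.close_job())"
```

```text
the job is handed in; nothing more can be done
None
```

The job is handed in: the aluminium block snapped over the key and sits fully down on the nest floor, the red clamp's pad rests on it, and I didn't touch the other things on the bench (about 19 of the 67 s used).

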